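# Index the sharpening-stone swivel to its next hole

### The arm

A 6-joint arm with a two-finger parallel gripper is mounted at the origin on the work surface. World frame = base frame: x ahead of the robot, y to its left, z up, the work surface at z = 0. Lengths are in mm, angles in rad, forces in N, time in s.
With the tool pointing down it reaches from about 350 to 775 mm from the base axis. Payload 7.3 kg.
Tool frame: the origin (TCP) lies at the very end of the fingers, on their centre line; the grasp point (between the pads) lies 19 mm behind it; z points along the fingers, y is the line along which they close (so a half turn about z gives the same grasp; the last joint's range is limited). The gripper opens to 92 mm and grips with 3 to 60 N. Pads are 19 mm wide; open, the fingers measure 130 mm over their backs; the gripper's body (75 mm by 190 mm) begins 47 mm behind the grasp point.
Start: joints at [-1.461, 0.342, 1.524, -0, 1.275, -0.146], TCP at [132.857, -507.931, 226.741] pointing down, gripper open.
Joint ranges: [-2.53, 2.53], [-0.77, 2.02], [0.04, 2.7], [-1, 4.14], [0.28, 2.66], [-3.11, 3.11]. Speed limits (rad/s): [2.57, 2.57, 3.14, 3.14, 3.14, 3.14].

### API

Orientations are given as [roll, pitch, yaw] about the fixed x, y, z axes, in that order (R = Rz(yaw) Ry(pitch) Rx(roll)).
In Python, from plant import * gives the robot as it stands.
- The arm moves only by the tool arm_command, never from a script. Its arguments are lists of equal length, an entry for each row: "gripper": the finger opening in mm, from 0 to 91.8; "dp": the shift along the tool's x, y, z in units of 25 mm (1.0 is 25 mm), a list of three; "twist": the turn about the tool's z in units of 5 degrees (1.0 is 5 degrees). A call has exactly 5 rows; each row shifts and turns the commanded pose from where the row before left it, along the tool's axes as they then stand; what a row does not reach is not made up. A row lasts 1/8 s, in which the tool goes at most 62.5 mm and 10.7 degrees, less where a joint would pass 70% of its speed; a pose out of reach is approached as far as the arm can. A call is refused whole if a number of a shift passes 1 or a number of a turn 1, either way. A call with a gripper value outside its range is refused whole. The fingers move at their own pace and stop on an object; the grip force is fixed at half the most. Time passes only in rows, so rows that do not move let the fingers close, or fill a call up. It gives the time, the measured TCP pose, the force, the opening and the grip force at its end, in the units of the state.
- get_obs(): the state, without advancing time (a new reading comes with each control period).
- capture(name): name is "scene" or "top" or "wrist"; returns the picture (384x512x3 uint8, red, green, blue); there is no depth.
- get_calibration(name): a dict with "mtx" (3x3 intrinsics, pixels), "dist_coeffs" ([k1, k2, p1, p2, k3] as OpenCV has them; the pictures are not rectified), "position" and "attitude" of the camera in the world; the wrist camera has in their place "mount" (4x4, takes a point from camera to tool coordinates, whose origin is the TCP and whose axes are the flange's). Camera axes: x right, y down, z forward; pixel columns grow to the right and rows downward; lengths in mm; the calibration is good to about 2 mm. A picture is of the moment at which its call begins: read the wrist's pose just before it. get_calibration takes no time and is no camera call.
- close_job(): hands the job in; it is judged then, once.
The state is a dict: "time": time; "joint_positions": joint angles; "dq": joint speeds; "tau": joint torques, N m; "tool_pos": TCP position; "tcp_rot": TCP orientation; "contact_force": force on the tool from outside, world axes, zero at the start; "moment": the same for the moment, N m; "grip_width": finger opening in mm; "finger_force": force on a finger pad.
Only numpy, scipy, OpenCV 4.12 (cv2) and the standard library are available. Lean on these libraries where they do the work, as an engineer would, in place of code of your own. Each camera call takes 0.05 s, during which the arm holds its last target. There are 200 camera calls.

### The job

Pull up the sprung black knob on the red arm of the sharpening swivel, swing the arm counter-clockwise (seen from above) to the very next hole in the aluminium plate, and let the pin snap fully home there. Go gently: find the hole by feel and do not force the pin against the plate. Leave the bottle, the tumbler and the brush where they are, and let go at the end.

Things in the scene. Friction and masses are not known exactly. Their poses are not given: they have to be found in the camera images.
- knob (a point): Centre of the black knob of the index pin: upright cylinder, diameter 26 mm, height 30 mm, yellow top; this point is 15 mm under the top, 97 mm above the counter with the pin home. Below it a steel barrel (diameter 20 mm) down to the red arm, top 66 mm above the counter. Free on all sides, grip from above. Knob and pin slide up and down in the arm and turn with it; a spring drives them down.
- pivot (a point): Fixed vertical axis that the arm swings about, 68 mm above the counter, under the middle of the stone; z up. The knob's axis is 110 mm from it. The stone (50 x 150 mm, top 100 mm above the counter) lies across the arm, centred on this axis, and swings with it.
- index_pin (a joint): How far knob and pin are pulled up, m: 0 fully home, 0.0105 the tip level with the plate's top (it rides there if let down between holes), 0.020 end of travel. The spring pushes down with about 4 N at home, 6 N riding, 8 N at the end; grease slows its fall into a hole to about 0.2 s.
- swivel (a joint): Arm angle, rad: 0 at the start with the pin in its first hole, growing counter-clockwise seen from above. Stiff (about 2 N at the knob with the pin out, 3.5 N riding), stays where left. Holes were drilled by hand, unevenly: the next lies somewhere between 0.60 and 1.02 rad; one 0.45 rad beyond that is the wrong one. End stop at 1.55.
- pin_shank: Round-nosed steel pin under the arm, diameter 10 mm; origin at its tip, z up. Plate 12 mm thick, top 50 mm above the counter, through holes 12.4 mm wide along the swing. Tip height: 39.5 mm home, 50 mm riding on the plate. It drops into a hole by its spring only when the knob is not held up. Pressed on plate or hole wall with over 16 N (spring's 6 N included) it is damaged.
- spray_bottle: Blue spray bottle, 68 mm in diameter and 202 mm tall, stands near the swivel, not to be moved. Origin at the centre of its underside.
- tumbler: Glass tumbler, 72 mm in diameter and 95 mm tall, not to be moved. Origin at the centre of its underside.
- brush_block: Wooden brush block lying on its bristles, 50 x 110 mm, 44 mm tall, not to be moved. Origin at the centre of its underside.
- stand: The green cast stand of the swivel, bolted down: foot 210 x 190 mm, carrying the faceted aluminium plate with its holes on the side where the arm points (holes 110 mm from the pivot). Origin on the pivot axis at counter height; at the start the arm points 0.45 rad clockwise of its x axis.

How it is judged:
By the outcome, as a careful person would: the job done as asked, in the order asked, and still so for the second after the job is handed in, with the robot touching nothing.
It also fails if it takes over 51 s, if anything falls off the work surface, if the arm or the gripper's body presses on something with over 40 N, if the wrist force passes 120 N, or if a joint passes its speed limit or range.

## Working session

There is one attempt and no reset: what is moved stays moved. The work goes in short steps, Python scripts to look and compute and a tool call to move; the robot and the scene stay as the last step left them, time stands still between calls to the robot, and variables do not carry over. Pictures are saved under pics/ and viewed, at most 10 in all, crops included, and the job is handed in when it is done.

Besides the shell and the picture viewer there is one more tool, called as name(argument=value, ...), one argument or row to a line, values as JSON. arm_command: Moves the arm, as the interface text tells. Its arguments: {"type":"object","properties":{"gripper":{"type":"array"},"dp":{"type":"array"},"twist":{"type":"array"}},"required":["gripper","dp","twist"]}

```bash
mkdir -p pics
python3 - <<'E'
from plant import *
import cv2,numpy as np
o=get_obs();print(o)
for n in("scene","top"):
    cv2.imwrite(f"pics/{n}0.png",capture(n)[:,:,::-1]);print(n,get_calibration(n))
print(get_calibration("wrist"))
E
```

```text
{'time': 0.0, 'joint_positions': array([-1.46101076e+00,  3.42727854e-01,  1.52506330e+00, -2.41742046e-06,
        1.27537057e+00, -1.45970285e-01]), 'dq': array([-0.00067388,  0.0017076 , -0.00129722, -0.00181542,  0.00023111,
        0.00026338]), 'tau': array([-7.76026391e-04, -4.31246281e+01, -2.44222373e+01,  7.17707165e-02,
        5.58627828e-02, -9.20887464e-05]), 'tool_pos': array([ 132.80212959, -507.49112355,  226.02613953]), 'tcp_rot': array([-3.14003993e+00, -2.25939270e-04,  2.55756379e-01]), 'contact_force': array([-0.55151114,  0.53562285,  0.8581299 ]), 'moment': array([0.02876729, 0.00119449, 0.00496918]), 'finger_force': 0.0, 'grip_width': 91.93417659107166}
scene {'mtx': array([[346.97981556,   0.        , 254.23312434],
       [  0.        , 346.97981556, 190.78122889],
       [  0.        ,   0.        ,   1.        ]]), 'dist_coeffs': array([0.01319985, 0.        , 0.        , 0.        , 0.        ]), 'position': array([1019.35007537, -253.20267383,  834.56678416]), 'attitude': array([-2.44404393,  0.01650381,  1.04011359])}
top {'mtx': array([[468.45888509, 
[... 242 characters left out ...]
954399,   34.3205834, 1066.71046  ]), 'attitude': array([-3.08431612,  0.00589176, -1.59635297])}
{'mtx': array([[314.78342644,   0.        , 255.06828274],
       [  0.        , 314.78342644, 190.1958981 ],
       [  0.        ,   0.        ,   1.        ]]), 'dist_coeffs': array([-0.05965699,  0.        ,  0.        ,  0.        ,  0.        ]), 'mount': array([[-7.86069254e-04, -9.67719930e-01, -2.52026823e-01,
         6.75354236e+01],
       [ 9.99998937e-01, -1.07014098e-03,  9.90086407e-04,
        -4.37790810e-01],
       [-1.22783058e-03, -2.52025777e-01,  9.67719743e-01,
        -1.58795051e+02],
       [ 0.00000000e+00,  0.00000000e+00,  0.00000000e+00,
         1.00000000e+00]])}
```

View pics/top0.png

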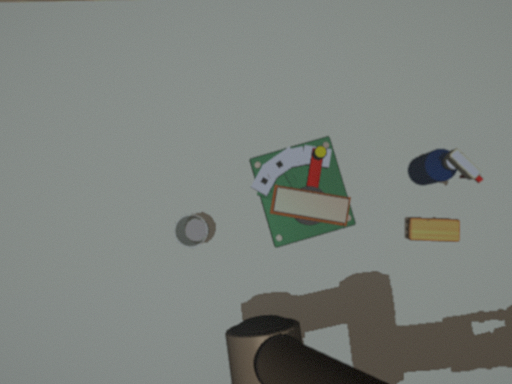

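View pics/scene0.png

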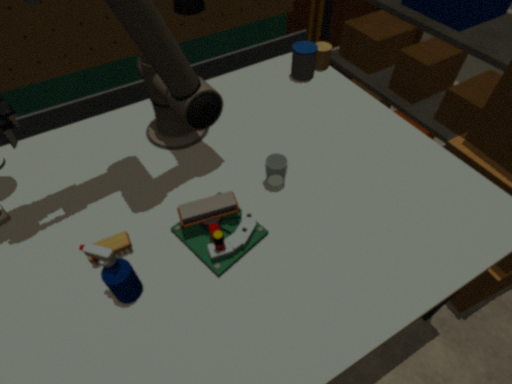

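The top view shows the knob at about (320,153), the stone centred at about (311,205), and dark holes near (279,164) and (265,181). The bottle, brush and tumbler are well clear. Next I'll measure these points and zoom in.

```bash
cat > h.py <<'E'
import cv2,numpy as np
from plant import *
from scipy.spatial.transform import Rotation as R
def px2w(c,uv,z):
    C=get_calibration(c);n=cv2.undistortPoints(np.array([[uv]],float),C["mtx"],C["dist_coeffs"])[0,0]
    d=R.from_euler("xyz",C["attitude"]).as_matrix()@[n[0],n[1],1];p=C["position"]
    return p+d*(z-p[2])/d[2]
E
python3 - <<'E'
from h import *
for n,box in(("top",(240,360,125,255)),("scene",(160,280,180,280))):
    im=cv2.imread(f"pics/{n}0.png");x0,x1,y0,y1=box
    hsv=cv2.cvtColor(im,cv2.COLOR_BGR2HSV)
    m=cv2.inRange(hsv,(22,150,100),(35,255,255));m[:y0]=0;m[y1:]=0;m[:,:x0]=0;m[:,x1:]=0
    ys,xs=np.nonzero(m);print(n,len(xs),xs.mean(),ys.mean(),px2w(n,(xs.mean(),ys.mean()),112))
    cv2.imwrite(f"pics/{n}c.png",cv2.resize(im[y0:y1,x0:x1],None,fx=4.5,fy=4.5,interpolation=cv2.INTER_CUBIC))
for uv in((279,164),(265,181)):print(px2w("top",uv,50))
print(px2w("top",(311,205),100))
for uv in((274,245),(355,224),(329,137),(250,158)): print("foot",px2w("top",uv,5))
E
```

```text
top 87 320.1034482758621 151.3793103448276 [ 565.14407114 -102.2783122   112.        ]
scene 43 217.46511627906978 233.93023255813952 [ 563.68701961 -104.74552115  112.        ]
[549.03755738 -20.76206159  50.        ]
[512.64841333  10.76111212  50.        ]
[456.15923143 -81.53575911 100.        ]
foot [371.28403389  -6.63491339   5.        ]
foot [ 413.93768286 -190.54820233    5.        ]
foot [ 613.42385753 -138.92251272    5.        ]
foot [570.06729215  42.48370963   5.        ]
```

View pics/topc.png

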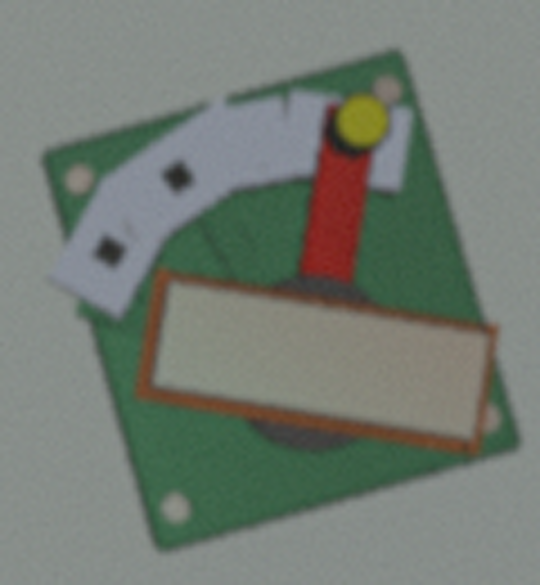

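Crop: the next hole is at about (177,177) and the following one at (109,251). That puts the knob near (564.5,-103.3), the pivot near (456.5,-81.5) and the next hole at about +0.78 rad. I'll move above the knob at a safe height.

arm_command(
  gripper=[60, 60, 60, 60, 60],
  dp=[
    [1, -0.55, 0],
    [1, -0.55, 0],
    [1, -0.55, 0],
    [1, -0.55, 0],
    [1, -0.55, 0],
  ],
  twist=[0, 0, 0, 0, 0],
)

```text
time: 0.72
tool_pos: [236.9, -408.9, 226.4]
tcp_rot: [-3.141, 0.0, 0.256]
contact_force: [-0.9, -0.1, -0.6]
grip_width: 60.4
finger_force: 0.0
```

arm_command(
  gripper=[60, 60, 60, 60, 60],
  dp=[
    [1, -0.55, 0],
    [1, -0.55, 0],
    [1, -0.55, 0],
    [1, -0.55, 0],
    [1, -0.55, 0],
  ],
  twist=[0, 0, 0, 0, 0],
)

```text
time: 1.35
tool_pos: [340.4, -310.8, 226.4]
tcp_rot: [-3.141, 0.0, 0.256]
contact_force: [0.6, 0.5, -0.3]
grip_width: 60.1
finger_force: 0.0
```

arm_command(
  gripper=[60, 60, 60, 60, 60],
  dp=[
    [1, -0.55, 0],
    [1, -0.55, 0],
    [1, -0.55, 0],
    [1, -0.55, 0],
    [1, -0.55, 0],
  ],
  twist=[0, 0, 0, 0, 0],
)

```text
time: 1.98
tool_pos: [443.9, -212.7, 226.4]
tcp_rot: [-3.141, 0.001, 0.256]
contact_force: [0.6, 0.5, -0.0]
grip_width: 59.8
finger_force: 0.0
```

arm_command(
  gripper=[60, 60, 60, 60, 60],
  dp=[
    [1, -0.55, 0],
    [1, -0.55, 0],
    [1, -0.55, 0],
    [1, -0.55, 0],
    [1, -0.55, 0],
  ],
  twist=[0, 0, 0, 0, 0],
)

```text
time: 2.6
tool_pos: [547.4, -114.6, 226.3]
tcp_rot: [-3.141, 0.001, 0.256]
contact_force: [-0.0, 0.2, -0.1]
grip_width: 60.1
finger_force: 0.0
```

arm_command(
  gripper=[60, 60, 60, 60, 60],
  dp=[
    [0.8, -0.28, 0],
    [0, 0, 0],
    [0, 0, 0],
    [0, 0, 0],
    [0, 0, 0],
  ],
  twist=[0.22, 1, 1, 1, 1],
)

```text
time: 3.22
tool_pos: [564.3, -103.4, 226.2]
tcp_rot: [-3.141, 0.001, -0.115]
contact_force: [-0.1, 0.1, 0.7]
grip_width: 60.1
finger_force: 0.0
```

arm_command(
  gripper=[50, 50, 50, 50, 50],
  dp=[
    [0, 0, 1],
    [0, 0, 1],
    [0, 0, 0.6],
    [0, 0, 0],
    [0, 0, 0],
  ],
  twist=[1, 0, 0, 0, 0],
)

```text
time: 3.85
tool_pos: [565.1, -103.7, 162.6]
tcp_rot: [3.141, -0.001, -0.2]
contact_force: [0.5, 0.3, -0.5]
grip_width: 50.4
finger_force: 0.0
```

```bash
cat >> h.py <<'E'
def wr(uv,z,o):
    C=get_calibration("wrist");n=cv2.undistortPoints(np.array([[uv]],float),C["mtx"],C["dist_coeffs"])[0,0]
    T=np.eye(4);T[:3,:3]=R.from_euler("xyz",o["tcp_rot"]).as_matrix();T[:3,3]=o["tool_pos"]
    M=T@C["mount"];d=M[:3,:3]@[n[0],n[1],1];p=M[:3,3];return p+d*(z-p[2])/d[2]
def wy(im):
    hsv=cv2.cvtColor(im,cv2.COLOR_BGR2HSV);m=cv2.inRange(hsv,(22,120,80),(35,255,255))
    n,l,s,c=cv2.connectedComponentsWithStats(m);i=1+np.argmax(s[1:,4]);return s[i],c[i]
E
python3 - <<'E'
from h import *
o=get_obs();im=np.ascontiguousarray(capture("wrist")[:,:,::-1]);cv2.imwrite("pics/w0.png",im)
s,c=wy(im);p=wr(c,112,o);print(o["tool_pos"],o["tcp_rot"],s,c,p)
Rm=R.from_euler("xyz",o["tcp_rot"]).as_matrix();print("tool frame offset",Rm.T@(p-o["tool_pos"]))
E
```

```text
[ 565.12552162 -103.72467137  162.55949115] [ 3.14134757e+00 -1.45696081e-03 -1.99743770e-01] [272 213   1   1   1] [272. 213.] [ 559.37434124 -114.45861023  112.        ]
tool frame offset [-3.58068286 11.64926937 50.55718444]
```

View pics/w0.png

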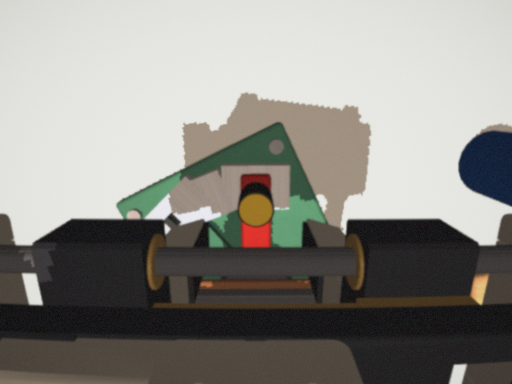

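The wrist view shows the knob top at (256,210), midway between the fingers, and the next hole dark at about (173,220). I'll compute both.

Run:
```python
from h import *
o=get_obs();im=cv2.imread("pics/w0.png")
hsv=cv2.cvtColor(im,cv2.COLOR_BGR2HSV)[185:235,235:280];m=cv2.inRange(hsv,(15,120,110),(35,255,255))
ys,xs=np.nonzero(m);c=(xs.mean()+235,ys.mean()+185);print(len(xs),c,xs.min()+235,xs.max()+235)
Rm=R.from_euler("xyz",o["tcp_rot"]).as_matrix();p=wr(c,112,o);print(p,Rm.T@(p-o["tool_pos"]))
print("hole",wr((173,220),50,o))
# red arm centre line
hs=cv2.cvtColor(im,cv2.COLOR_BGR2HSV);r=cv2.inRange(hs,(0,180,100),(6,255,255))|cv2.inRange(hs,(175,180,100),(180,255,255))
for v in (180,228,235,242):
    x=np.nonzero(r[v,230:285])[0]+230
    if len(x): print(v,x.min(),x.max(),wr((x.mean(),v),66,o))
```

```text
838 (np.float64(255.36038186157518), np.float64(209.70047732696898)) 239 272
[ 564.12666034 -103.51372815  112.        ] [-1.18541293e+00 -9.23407274e-03  5.07065886e+01]
hole [549.6206516  -23.59001536  50.        ]
180 242 269 [ 574.83989167 -105.90170154   66.        ]
228 242 269 [533.11192727 -97.4379387   66.        ]
235 242 269 [526.7262138  -96.14280172  66.        ]
242 242 269 [520.25631399 -94.83061336  66.        ]
```

arm_command(
  gripper=[46, 46, 46, 46, 40],
  dp=[
    [-0.05, 0, 0.9],
    [0, 0, 0.9],
    [0, 0, 0.8],
    [0, 0, 0.7],
    [0, 0, 0],
  ],
  twist=[0, 0, 0, 0, 0],
)

```text
time: 4.53
tool_pos: [563.1, -103.2, 78.9]
tcp_rot: [-3.141, 0.001, -0.2]
contact_force: [-0.6, -0.2, -0.2]
grip_width: 41.7
finger_force: 0.0
```

arm_command(
  gripper=[36, 32, 30, 29, 28],
  dp=[
    [0, 0, 0],
    [0, 0, 0],
    [0, 0, 0],
    [0, 0, 0],
    [0, 0, 0],
  ],
  twist=[0, 0, 0, 0, 0],
)

```text
time: 5.15
tool_pos: [563.4, -103.3, 79.3]
tcp_rot: [3.142, -0.0, -0.2]
contact_force: [-1.2, 0.5, -0.2]
grip_width: 28.1
finger_force: 0.0
```

arm_command(
  gripper=[27.5, 27, 26.5, 26, 25.5],
  dp=[
    [0, 0, 0],
    [0, 0, 0],
    [0, 0, 0],
    [0, 0, 0],
    [0, 0, 0],
  ],
  twist=[0, 0, 0, 0, 0],
)

```text
time: 5.78
tool_pos: [563.3, -103.6, 79.2]
tcp_rot: [3.141, -0.0, -0.2]
contact_force: [-0.7, -1.1, -0.6]
grip_width: 25.3
finger_force: 12.4
```

arm_command(
  gripper=[20, 20, 20, 20, 20],
  dp=[
    [0, 0, 0],
    [0, 0, -0.16],
    [0, 0, -0.18],
    [0, 0, -0.18],
    [0, 0, -0.14],
  ],
  twist=[0, 0, 0, 0, 0],
)

```text
time: 6.4
tool_pos: [563.2, -103.3, 95.6]
tcp_rot: [3.141, 0.0, -0.2]
contact_force: [3.1, -2.6, -9.5]
grip_width: 25.6
finger_force: 30.0
```

arm_command(
  gripper=[20, 20, 20, 20, 20],
  dp=[
    [-0.0035, -0.175, 0],
    [-0.0035, -0.175, 0],
    [-0.0035, -0.175, 0],
    [-0.0035, -0.175, 0],
    [-0.0035, -0.175, 0],
  ],
  twist=[-0.458, -0.458, -0.458, -0.458, -0.458],
)

```text
time: 7.02
tool_pos: [565.3, -81.2, 95.6]
tcp_rot: [3.142, 0.001, 0.003]
contact_force: [0.1, -3.3, -7.7]
grip_width: 25.5
finger_force: 30.0
```

arm_command(
  gripper=[20, 20, 20, 20, 20],
  dp=[
    [-0.0035, -0.175, 0],
    [-0.0035, -0.175, 0],
    [-0.0035, -0.175, 0],
    [-0.0035, -0.175, 0],
    [-0.0035, -0.175, 0],
  ],
  twist=[-0.458, -0.458, -0.458, -0.458, -0.458],
)

```text
time: 7.65
tool_pos: [562.9, -59.6, 95.6]
tcp_rot: [-3.141, 0.001, 0.203]
contact_force: [-2.2, -4.4, -8.0]
grip_width: 25.3
finger_force: 30.0
```

arm_command(
  gripper=[20, 20, 20, 20, 20],
  dp=[
    [-0.0035, -0.175, 0],
    [-0.0035, -0.175, 0],
    [-0.0035, -0.175, 0],
    [-0.0035, -0.175, 0],
    [-0.0035, -0.175, 0],
  ],
  twist=[-0.458, -0.458, -0.458, -0.458, -0.458],
)

```text
time: 8.28
tool_pos: [556.3, -38.9, 95.5]
tcp_rot: [-3.141, 0.001, 0.403]
contact_force: [-2.5, -4.9, -8.0]
grip_width: 25.6
finger_force: 30.0
```

arm_command(
  gripper=[20, 20, 20, 20, 20],
  dp=[
    [-0.0035, -0.175, 0],
    [-0.0018, -0.0875, 0],
    [0, 0, 0],
    [0, 0, 0],
    [0, 0, 0],
  ],
  twist=[-0.458, -0.229, 0, 0, 0],
)

```text
time: 8.9
tool_pos: [553.3, -32.8, 95.5]
tcp_rot: [-3.141, 0.002, 0.461]
contact_force: [-3.1, -2.5, -7.1]
grip_width: 25.4
finger_force: 30.0
```

Run:
```python
from h import *
o=get_obs();cv2.imwrite("pics/w1.png",capture("wrist")[:,:,::-1]);print(o)
```

```text
{'time': 8.9, 'joint_positions': array([-1.97255117e-01,  5.31431966e-01,  1.61531220e+00, -3.36616012e-04,
        9.96624453e-01,  9.12373245e-01]), 'dq': array([-0.00030554,  0.00083175,  0.00142719,  0.00059213,  0.00041081,
       -0.00095614]), 'tau': array([  2.02790737, -53.30937266, -24.42234457,   1.31564185,
        -0.90320623,   0.1733281 ]), 'tool_pos': array([553.30661696, -32.76135802,  95.46557498]), 'tcp_rot': array([-3.14072928e+00,  1.57746975e-03,  4.61351726e-01]), 'contact_force': array([-3.11475002, -2.46361711, -7.10530276]), 'moment': array([-0.66310312,  0.53837373,  0.10351696]), 'finger_force': 29.998845756053925, 'grip_width': 25.43753088060643}
```

View pics/w1.png

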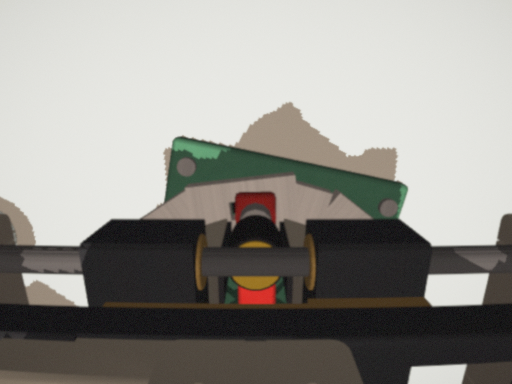

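The wrist view shows the red arm under the gripper, with the hole's dark edge just emerging left of the arm at about (233,209), so it lies slightly ahead. I'll let the pin down to ride and open slightly.

arm_command(
  gripper=[20, 20, 20, 20, 20],
  dp=[
    [0, 0, 0.1],
    [0, 0, 0.08],
    [0, 0, 0.04],
    [0, 0, 0],
    [0, 0, 0],
  ],
  twist=[0, 0, 0, 0, 0],
)

```text
time: 9.57
tool_pos: [553.3, -32.7, 90.0]
tcp_rot: [-3.141, 0.002, 0.461]
contact_force: [-4.9, -3.1, -7.4]
grip_width: 25.3
finger_force: 30.0
```

arm_command(
  gripper=[25, 26, 27, 28, 28],
  dp=[
    [0, 0, 0],
    [0, 0, 0],
    [0, 0, 0],
    [0, 0, 0],
    [0, 0, 0],
  ],
  twist=[0, 0, 0, 0, 0],
)

```text
time: 10.2
tool_pos: [554.9, -32.9, 90.8]
tcp_rot: [3.141, -0.002, 0.46]
contact_force: [-0.6, -0.0, 0.2]
grip_width: 27.8
finger_force: 0.0
```

arm_command(
  gripper=[28, 28, 28, 28, 28],
  dp=[
    [0, -0.04, 0],
    [0, -0.04, 0],
    [0, -0.04, 0],
    [0, -0.04, 0],
    [0, -0.04, 0],
  ],
  twist=[-0.104, -0.104, -0.104, -0.104, -0.104],
)

```text
time: 10.82
tool_pos: [552.0, -28.7, 90.3]
tcp_rot: [3.141, -0.0, 0.506]
contact_force: [0.8, -2.1, 0.3]
grip_width: 28.0
finger_force: 1.6
```

```bash
cat > k.py <<'E'
from h import *
o=get_obs();im=np.ascontiguousarray(capture("wrist")[:,:,::-1])
f=R.from_euler("xyz",o["tcp_rot"]).as_matrix().T@o["contact_force"]
hsv=cv2.cvtColor(im,cv2.COLOR_BGR2HSV);hsv=hsv[180:330,200:310];m=cv2.inRange(hsv,(15,120,90),(35,255,255))
n,l,s,c=cv2.connectedComponentsWithStats(m)
i=1+np.argmax(s[1:,4]);p=o["tool_pos"];print(o["time"],"ftool",f.round(2),"blob",s[i],c[i].round(1),"swing",np.arctan2(p[1]+81.65,p[0]-456.3)+.2)
import sys
if len(sys.argv)>1: cv2.imwrite(sys.argv[1],im)
E
python3 k.py
python3 - <<'E'
from h import *
im=cv2.imread("pics/w1.png");hsv=cv2.cvtColor(im,cv2.COLOR_BGR2HSV)[180:330,200:310]
n,l,s,c=cv2.connectedComponentsWithStats(cv2.inRange(hsv,(15,120,90),(35,255,255)));i=1+np.argmax(s[1:,4]);print(s[i],c[i])
E
```

```text
10.825 ftool [-0.33  2.19 -0.32] blob [ 35  96  46  14 482] [ 57.6 101.3] swing 0.7054461787511459
[ 33  96  45  14 480] [ 55.12916667 101.2875    ]
```

arm_command(
  gripper=[28, 28, 28, 28, 28],
  dp=[
    [0, -0.032, 0],
    [0, -0.032, 0],
    [0, -0.032, 0],
    [0, -0.032, 0],
    [0, -0.032, 0],
  ],
  twist=[-0.083, -0.083, -0.083, -0.083, -0.083],
)

```text
time: 11.5
tool_pos: [549.5, -24.7, 90.0]
tcp_rot: [-3.141, 0.001, 0.542]
contact_force: [-0.3, -0.8, 0.9]
grip_width: 28.5
finger_force: 0.0
```

```bash
python3 k.py
```

```text
11.5 ftool [-0.64  0.51 -0.89] blob [ 32  54  43  14 431] [53.3 61.9] swing 0.74893691346874
```

arm_command(
  gripper=[30, 34, 38, 42, 46],
  dp=[
    [0, 0, 0],
    [0, 0, 0],
    [0, 0, 0],
    [0, 0, 0],
    [0, 0, 0],
  ],
  twist=[0, 0, 0, 0, 0],
)

```text
time: 12.18
tool_pos: [549.9, -25.1, 90.2]
tcp_rot: [3.142, 0.0, 0.541]
contact_force: [0.5, -0.7, 0.0]
grip_width: 45.2
finger_force: 0.0
```

```bash
python3 k.py pics/w2.png
```

```text
12.175 ftool [ 0.05  0.85 -0.03] blob [ 31  53  43  15 496] [52.  61.1] swing 0.743705313869123
```

View pics/w2.png

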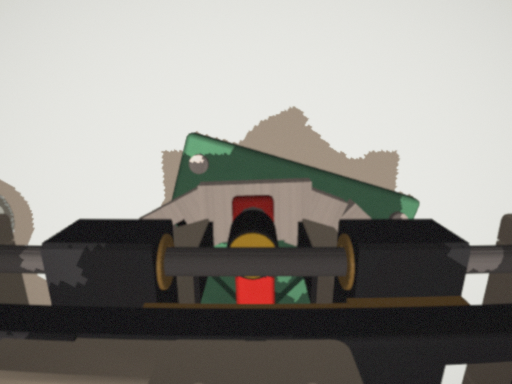

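The knob top is now lower in the gripper: yellow shows above the bar at (253,241) and the barrel is hidden. I'll rise to the height of the first wrist view and compare.

arm_command(
  gripper=[46, 50, 50, 50, 50],
  dp=[
    [0, 0, -0.3],
    [0, 0, -0.8],
    [0, 0, -0.9],
    [0, 0, -0.9],
    [0, 0, 0],
  ],
  twist=[0, 0, 0, 0, 0],
)

```text
time: 12.85
tool_pos: [551.0, -25.3, 164.7]
tcp_rot: [3.139, -0.003, 0.541]
contact_force: [-0.2, 0.1, 0.5]
grip_width: 50.0
finger_force: 0.0
```

Run:
```python
from h import *
def an(im):
    hsv=cv2.cvtColor(im,cv2.COLOR_BGR2HSV)[170:245,225:290];m=cv2.inRange(hsv,(15,120,100),(35,255,255))
    n,l,s,c=cv2.connectedComponentsWithStats(m);i=1+np.argmax(s[1:,4]);return s[i],c[i]+[225,170]
print(an(cv2.imread("pics/w0.png")))
o=get_obs();im=np.ascontiguousarray(capture("wrist")[:,:,::-1]);cv2.imwrite("pics/w3.png",im)
s,c=an(im);print(o["tool_pos"],s,c)
for z in(112,117,122.5):
    p=wr(c,z,o);v=p-[456.3,-81.65,0];print(z,p,np.hypot(v[0],v[1]),np.arctan2(v[1],v[0])+.2)
t=capture("top")[:,:,::-1];s=np.ascontiguousarray(capture("scene")[:,:,::-1])
out=np.hstack([cv2.resize(t[125:255,240:360],None,fx=3,fy=3,interpolation=2),cv2.resize(s[180:310,160:280],None,fx=3,fy=3,interpolation=2)]);cv2.imwrite("pics/ts.png",out)
```

```text
(array([ 14,  24,  34,  32, 856], dtype=int32), array([255.3703271 , 209.59929907]))
[551.0084536  -25.27301489 164.68737188] [ 10  23  34  32 844] [251.79976303 208.78909953]
112 [549.03995047 -23.69027529 112.        ] 109.36191339677961 0.7585780356545286
117 [550.43422931 -22.89174369 117.        ] 110.9674988951364 0.7580213077251898
122.5 [551.96793603 -22.01335894 122.5       ] 112.73368148018422 0.7574272233809745
```

View pics/w3.png

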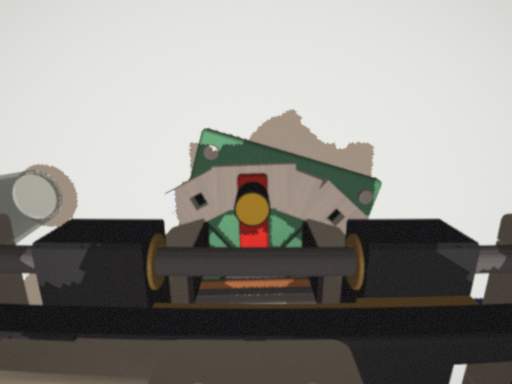

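View pics/ts.png

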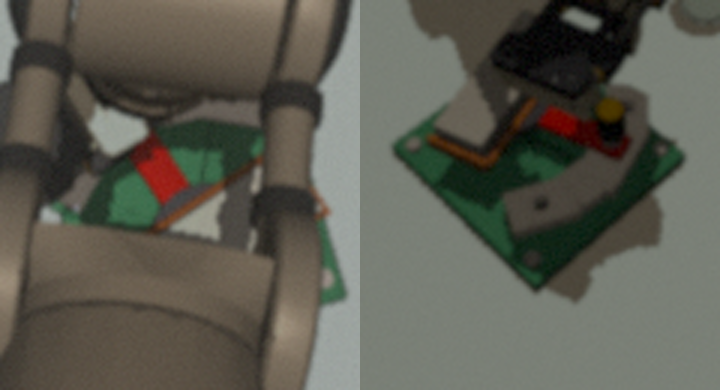

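The knob's apparent size (34x32 px) matches the starting view, so the pin is fully home at about 0.758 rad. The first hole shows at (336,216) and the following one at (199,200), both empty. The gripper is open and clear, so I'm handing in.

```bash
python3 -c "
from plant import *
print(close_job())"
```

```text
the job is handed in; nothing more can be done
None
```

The job is handed in at about 13 s: the arm is swung about 0.76 rad counter-clockwise, the wrist camera shows the pin fully home in the very next hole, the gripper is open and clear, and the bottle, tumbler and brush were not touched.

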